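Jack up the sunken warmer and hold it

ROBOT

A 6-joint arm with a two-finger parallel gripper is mounted at the origin on a cart in front of the work surface, level with it; the furniture and walls round the work are solid. World frame = base frame: x ahead of the robot, y to its left, z up, the work surface at z = 0. Lengths are in m, angles in degrees, forces in N, time in s.
With the tool pointing down it reaches from about 0.2 to 0.875 m from the base axis. Payload 3.4 kg.
Tool frame: the origin (TCP) lies at the very end of the fingers, on their centre line; the grasp point (between the pads) lies 19 mm behind it; y points along the fingers, x is the direction in which the jaws open and shut, and the axes are right-handed (so a half turn about y gives the same grasp; the last joint's range is limited). The gripper opens to 94 mm and grips with 3 to 60 N. Pads are 16 mm wide; open, the fingers measure 119 mm over their backs; the gripper's body (75 mm by 177 mm) begins 78 mm behind the grasp point.
Start: joints at [61.879, 15.808, 86.224, -0, 77.962, -6.933], TCP at [0.208, 0.536, 0.205] pointing down, gripper open.
Joint ranges: [-165.64, 165.64], [-43.16, 119.46], [12.63, 154.43], [-67.54, 247.53], [6.08, 155.33], [-154.97, 154.97]. Speed limits (degrees/s): [147.25, 147.25, 180, 180, 180, 180].

INTERFACE

Orientations are given as [roll, pitch, yaw] about the fixed x, y, z axes, in that order (R = Rz(yaw) Ry(pitch) Rx(roll)).
In Python, from rig import manip gives the robot as it stands. The module is installed in compiled form; this text tells all that it offers.
- The arm moves only by the tool send_rows, never from a script. Its argument "moves" is a list of rows, each a list of 7 numbers: the shift along the world's x, y, z in mm, then the turn, a rotation vector about the world's x, y, z in rad, then the finger opening in mm, from 0 to 94. A call has exactly 8 rows; each row shifts and turns the commanded pose from where the row before left it; what a row does not reach is not made up. A row lasts 1/10 s, in which the tool goes at most 50 mm and 8.59 degrees, less where a joint would pass 70% of its speed; a pose out of reach is approached as far as the arm can. A call is refused whole if a number of a shift passes 50 or a number of a turn 0.15, either way. A call with a gripper value outside its range is refused whole. The fingers move at their own pace and stop on an object; the grip force is fixed at half the most. Time passes only in rows, so rows that do not move let the fingers close, or fill a call up. It gives the time, the measured TCP pose, the force and the opening at its end, in the units of the state.
- manip.read_state(): the state, without advancing time (a new reading comes with each control period).
- manip.capture(name): name is "scene" or "top" or "wrist"; returns the picture (420x560x3 uint8, red, green, blue); there is no depth.
- manip.calibration(name): a dict with "fov_y" (degrees; the focal length in pixels is half the picture's height over the tangent of half this angle, whatever the lens; pixels are square), "cx", "cy" (the principal point, pixels), "k1" (the pictures are not rectified: a ray, as slopes to the right and down, at radius r is drawn at 1 + k1 r^2 times it, then the intrinsics apply), "cam_to_world" (4x4, takes a point from camera to world coordinates); the wrist camera has in their place "hand_eye" (4x4, takes a point from camera to tool coordinates, whose origin is the TCP and whose axes are the tool frame's). Camera axes: x right, y up, looking along -z (the intrinsics and any distortion apply to the point x, -y, -z); pixel columns grow to the right and rows downward; lengths in m; the calibration is good to about 2 mm. A picture is of the moment at which its call begins: read the wrist's pose just before it. calibration takes no time and is no camera call.
- manip.sign_off(): hands the job in, once; it reports no verdict.
The state is a dict: "t": time; "qpos": joint angles; "qvel": joint speeds; "tau": joint torques, N m; "tool_pos": TCP position; "orientation": TCP orientation; "contact_force": force on the tool from outside, world axes, zero at the start; "ft_torque": the same for the moment, N m; "opening": opening from 0.0 (shut) to 1.0 (fully open).
Only numpy, scipy, OpenCV 4.12 (cv2) and the standard library are available. Lean on these libraries where they do the work, as an engineer would, in place of code of your own. Each camera call takes 0.05 s, during which the arm holds its last target. There are 200 camera calls.

TASK

One of the two white vial warmers has lost its front feet and its front has sunk. Carry the blue lever jack there, stand it flat on the desk with its black domed saddle centred under that warmer's orange lift pad, and let go of it; then pump the red handle: press it fully down once as a trial lift, let it come all the way back up, and press it down to its stop again. Finish while still holding the handle down, with the warmer's front carried by the jack alone, the level warmer not lifted and the things standing round about not knocked or shifted.

Things in the scene. Friction and masses are not known exactly. Their poses are not given: they have to be found in the camera images.
- jack: blue lever jack, 0.72 kg, loose. Origin on its underside below the lever's pivot (54 mm up); x points to the saddle end, away from the handle. Base plate 74 mm wide, 8 high, x = -115 to +71 mm. Grip it from above by its two upright cheeks: together 34 mm wide across y, 36 mm long in x about the origin, 74 mm high, lever between them. Stand it with the handle pointing away from the warmer
- jack_lever (a joint): the jack's lever (rad): 0 = handle up, saddle down (a light spring returns it there, about 2 N at the handle); 0.62 = handle down at its stop, saddle up. Nothing locks it: it comes back up when let go. It takes about 5 to 10 N at the handle under load
- jack_saddle (a point): centre of the black ball-shaped saddle (radius 12 mm) at the front end of the lever, 60 mm from the pivot. Its top is 48 mm above the desk with the handle up, and 84 mm with the handle down; with the handle up it lies 57 mm ahead of the jack's origin in the jack's x
- handle_top (a point): middle of the upper face of the red handle paddle (46 long, 32 wide, 14 mm thick), 135 mm along the lever and 7 mm above its line, on the side away from the saddle; pressed from above. Handle up: 117 mm above the desk, sloping 0.43 rad, outer end higher. Handle down: 35 mm above the desk, sloping 0.19 rad the other way
- warmer_a: one of two alike white vial warmers (fixed rear stand with a hinged case, 155 deep x 150 wide x 120 mm high). Origin on the desk under the middle of the case; x points to its back, away from the lift bracket on its front. The case is hinged at its rear so that its front can sink or be raised; the body pose is that of the fixed stand and does not show the tilt
- warmer_b: the other vial warmer, same axes
- pad_a (a point): middle of the underside of the orange lift pad (36 mm disc) under the steel bracket on the front of warmer_a; the bracket is 42 mm wide and stands 49 mm out from the case, the pad's middle lies 30 mm in front of the case. Underside 80 mm above the desk when the case is level, about 61 mm when it is sunk
- pad_b (a point): the same point of warmer_b
- spray_bottle: white spray bottle, 57 mm across, 187 mm tall, standing at the left; bystander. Origin at its foot
- needle_box: closed dark blue carton, 66 x 118 x 46 mm, at the right; bystander. Origin at its underside
- new_foot_1: black rubber screw-in foot, 28 mm across, 25 mm tall, at the right; bystander. Origin at its underside
- new_foot_2: second such foot; bystander
There are look-alikes about, which are no part of the job. There is more than one size of the jack; the job needs the larger.

How it is judged:
By the outcome, as a careful person would: the job done as asked, in the order asked, and still so for the second after the job is handed in, while the arm keeps its last pose, push and grip.
It also fails if it takes over 61 s, if anything falls off the work surface, if the arm or the gripper's body presses on something with over 40 N, if the wrist force passes 120 N, or if a joint passes its speed limit or range.

## Working session

There is one attempt and no reset: what is moved stays moved. The work goes in short steps, Python scripts to look and compute and a tool call to move; the robot and the scene stay as the last step left them, time stands still between calls to the robot, and variables do not carry over. Pictures are saved under pics/ and viewed, about 8 in all and at most 12, crops included, and the job is handed in when it is done.

Besides the shell and the picture viewer there is one more tool, called after "Request:" as name(argument=value, ...), one argument or row to a line, values as JSON. send_rows: Moves the arm, as the interface text tells. Its arguments: {"type":"object","properties":{"moves":{"type":"array"}},"required":["moves"]}

```bash
mkdir -p pics; cat > h.py <<'E'
from rig import manip
import numpy as np, cv2
from scipy.spatial.transform import Rotation as R
def T_tool(s):
    T=np.eye(4);T[:3,:3]=R.from_euler('xyz',s['orientation'],degrees=True).as_matrix();T[:3,3]=s['tool_pos'];return T
def grab(n):
    s=manip.read_state(); im=manip.capture(n); c=manip.calibration(n)
    T=np.array(c['cam_to_world']) if 'cam_to_world' in c else T_tool(s)@np.array(c['hand_eye'])
    return im,c,T
def K(c):
    f=210/np.tan(np.radians(c['fov_y'])/2); return f
def ray(c,T,uv):
    f=K(c);d=np.array([(uv[0]-c['cx'])/f,(uv[1]-c['cy'])/f]);p=d.copy()
    for _ in range(20): p=d/(1+c['k1']*(p@p))
    v=T[:3,:3]@np.array([p[0],-p[1],-1]);return T[:3,3],v/np.linalg.norm(v)
def onz(c,T,uv,z):
    o,v=ray(c,T,uv);return o+v*(z-o[2])/v[2]
def proj(c,T,P):
    q=np.linalg.inv(T)@np.append(P,1);p=np.array([q[0]/-q[2],-q[1]/-q[2]]);p=p*(1+c['k1']*(p@p));return p*K(c)+[c['cx'],c['cy']]
def save(n,im): cv2.imwrite('pics/'+n,im[:,:,::-1])
E
python3 - <<'E'
from h import *
for n in ['scene','top']:
    im,c,T=grab(n); save(n+'0.png',im); print(n,c['fov_y'],c['cx'],c['cy'],c['k1'],T.round(3).tolist())
print(manip.read_state()); print(manip.calibration('wrist'))
E
```

```text
scene 52.831497338413755 278.7004770691515 211.92614615841202 -0.08585759342994762 [[0.744, 0.441, -0.502, -0.07], [-0.668, 0.512, -0.541, -0.703], [0.018, 0.737, 0.675, 0.939], [0.0, 0.0, 0.0, 1.0]]
top 44.98066545448698 278.3265807342617 204.13311532901687 -0.1508003367990026 [[-0.009, 0.993, -0.114, 0.37], [-1.0, -0.008, 0.014, -0.018], [0.013, 0.114, 0.993, 1.906], [0.0, 0.0, 0.0, 1.0]]
{'t': 0.1, 'qpos': array([ 6.18806308e+01,  1.58447629e+01,  8.62855491e+01, -1.27659270e-03,
        7.79621615e+01, -6.93243649e+00]), 'qvel': array([-0.09839605,  0.02590923, -0.0537339 ,  0.02039106,  0.06489703,
       -0.06538263]), 'tau': array([ 1.74239696e-03, -4.05458629e+01, -2.37779939e+01,  7.02167465e-02,
        2.99235864e-02, -3.25143458e-05]), 'tool_pos': array([0.20758885, 0.53569434, 0.20470045]), 'orientation': array([-89.99007752,   0.09194802,  68.81334247]), 'contact_force': array([ 1.10638281, -0.57981598,  0.07905344]), 'ft_torque': array([ 0.00258522, -0.00325921,  0.00388496]), 'opening': 0.9967476859092725}
{'fov_y': 71.09412445293114, 'cx': 278.5492428985782, 'cy': 206.0806039771403, 'k1': 0.01889235041765351, 'hand_eye': array([[ 9.99999766e-01, -6.52793957e-04, -2.03688754e-04,
         5.93392574e-04],
       [-3.85221862e-05,  2.43614212e-01, -9.69872215e-01,
        -1.79737224e-01],
       [ 6.82748196e-04,  9.69871996e-01,  2.43614130e-01,
         7.18300204e-02],
       [ 0.00000000e+00,  0.00000000e+00,  0.00000000e+00,
         1.00000000e+00]])}
```

View pics/scene0.png

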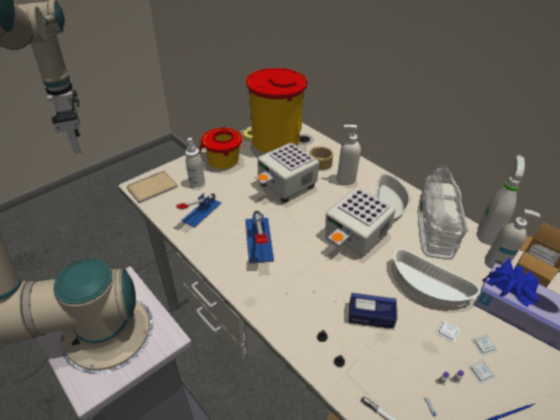

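View pics/top0.png

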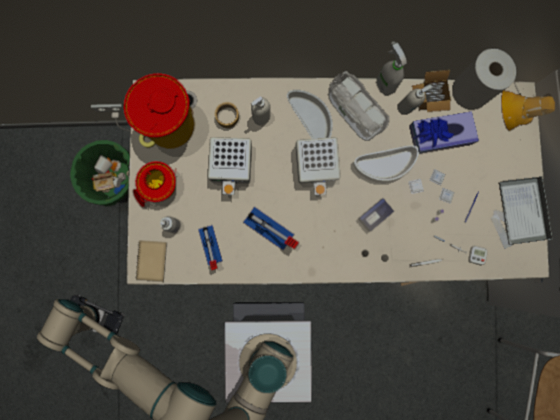

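The blue jacks are the larger at scene (259,238) / top (271,229) and the smaller at scene (202,210) / top (208,247). The warmers' orange pads are at scene (264,178) and (338,237), top (229,188) and (320,189). Next I'll check these in a close crop and triangulate.

```bash
python3 - <<'E'
from h import *
from scipy.optimize import least_squares
D={}
for n in ['scene','top']:
    im,c,T=grab(n); hsv=cv2.cvtColor(im,cv2.COLOR_RGB2HSV); D[n]=(im,c,T)
    for nm,lo,hi in [('orange',(8,150,140),(20,255,255)),('blue',(100,120,60),(125,255,255)),('red',(0,170,90),(5,255,255))]:
        m=cv2.inRange(hsv,lo,hi); k,l,st,ce=cv2.connectedComponentsWithStats(m)
        print(n,nm,[(ce[i].round(1).tolist(),int(st[i,4]),st[i,:4].tolist()) for i in range(1,k) if st[i,4]>15 and ce[i][0]<420])
a=cv2.resize(D['scene'][0][120:270,170:400],None,fx=3.4,fy=3.4,interpolation=cv2.INTER_CUBIC)
save('cropA.png',a)
a=cv2.resize(D['top'][0][130:280,190:350],None,fx=4,fy=4,interpolation=cv2.INTER_CUBIC)
save('cropB.png',a)
E
```

```text
scene orange [([262.3, 176.9], 38, [258, 175, 9, 5]), ([337.2, 236.6], 71, [332, 233, 11, 8])]
scene blue [([200.6, 212.4], 391, [183, 198, 37, 28]), ([258.4, 242.7], 685, [246, 216, 27, 46]), ([375.9, 306.9], 412, [351, 294, 45, 24])]
scene red [([276.2, 81.4], 1345, [246, 68, 62, 28]), ([221.1, 139.6], 611, [201, 127, 41, 24]), ([181.7, 205.7], 27, [177, 204, 10, 4]), ([261.0, 238.2], 61, [257, 235, 10, 7])]
top orange [([228.1, 188.5], 49, [225, 185, 8, 8]), ([319.6, 189.0], 39, [317, 186, 7, 7])]
top blue [([118.4, 188.9], 45, [114, 185, 11, 9]), ([270.9, 222.2], 253, [251, 208, 42, 29]), ([264.7, 232.1], 277, [244, 218, 40, 30]), ([213.7, 244.2], 215, [207, 226, 15, 36]), ([204.3, 244.0], 109, [199, 229, 11, 35])]
top red [([155.8, 104.7], 2825, [123, 73, 66, 64]), ([155.4, 182.7], 720, [136, 161, 40, 41]), ([291.4, 242.4], 76, [286, 238, 12, 10]), ([213.1, 265.3], 39, [211, 261, 6, 9])]
```

View pics/cropA.png

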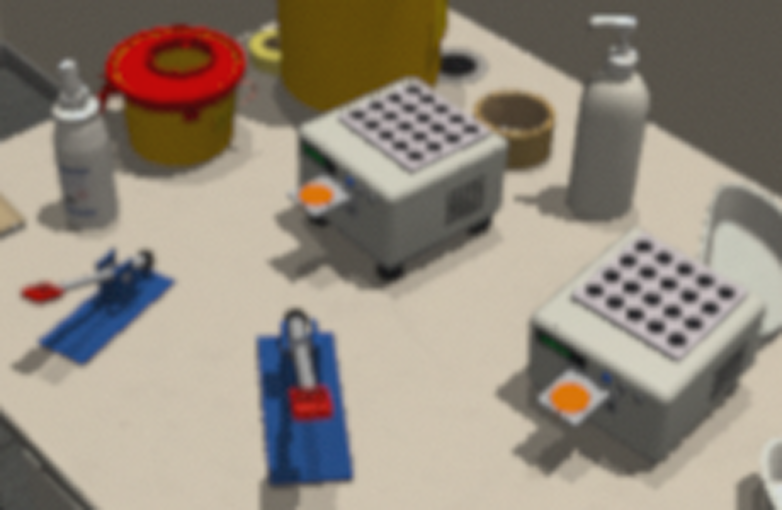

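View pics/cropB.png

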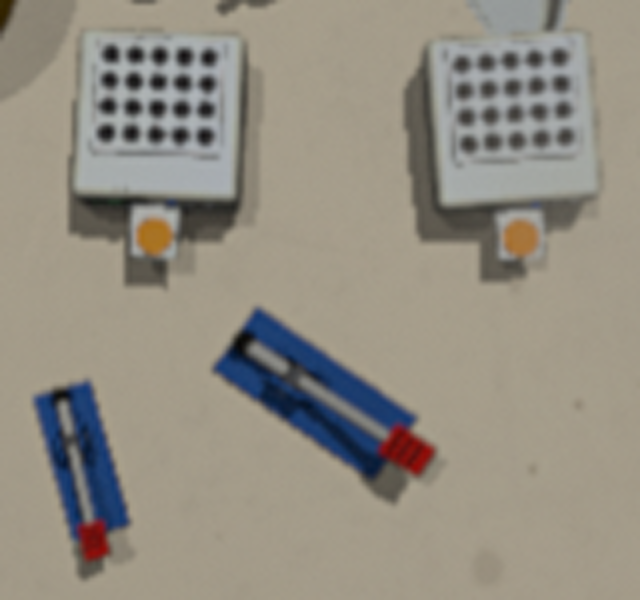

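The left warmer shows black front feet at crop (390,268) and (318,218). The right one, with its pad at top (320,189), has none and leans forward. The larger jack has its saddle upper left and its red handle lower right. Triangulating to confirm.

```bash
python3 - <<'E'
from h import *
D={}
for n in ['scene','top']:
    D[n]=grab(n)
def tri(us,ut):
    A=[];b=[]
    for n,u in (('scene',us),('top',ut)):
        o,v=ray(D[n][1],D[n][2],u);P=np.eye(3)-np.outer(v,v);A.append(P);b.append(P@o)
    A=np.vstack(A);b=np.hstack(b);x,r,_,_=np.linalg.lstsq(A,b,rcond=None);return (x*1000).round(1),np.sqrt(r)*1000
print('padL',tri((262.3,176.9),(228.1,188.5)));print('padR',tri((337.2,236.6),(319.6,189)))
print('handle',tri((261,238.2),(291.4,242.4)))
im,c,T=D['top'];hsv=cv2.cvtColor(im,cv2.COLOR_RGB2HSV)
m=cv2.inRange(hsv,(100,100,50),(128,255,255));m[:, :240]=0;m[:, 305:]=0;m[:200]=0;m[255:]=0
m=cv2.morphologyEx(m,cv2.MORPH_CLOSE,np.ones((7,7)))
p=cv2.findNonZero(m);r=cv2.minAreaRect(p);bp=[onz(c,T,q,.008)*1000 for q in cv2.boxPoints(r)]
print('jack base corners',np.round(bp,1).tolist(), np.mean(bp,0))
E0=[onz(c,T,u,.04)*1000 for u in ((190+238/4,130+343/4),)];print('saddle',E0)
# sunk warmer case front-lower edges from top crop: front edge of top
for u in ((427,45),(590,32),(597,190),(440,208)): print('R',(onz(c,T,(190+u[0]/4,130+u[1]/4),.12)*1000).round(1))
for u in ((82,33),(243,37),(238,202),(72,192)): print('L',(onz(c,T,(190+u[0]/4,130+u[1]/4),.12)*1000).round(1))
E
```

```text
padL (array([635.6, 139.1,  88.3]), array([1.19737255]))
padR (array([ 634.7, -194.6,   68.3]), array([0.55100651]))
handle (array([438.6, -87.3, 110.9]), array([0.33778449]))
jack base corners [[521.3, 87.8, 8.0], [577.9, 48.2, 8.0], [474.2, -98.0, 8.0], [418.1, -58.1, 8.0]] [497.87458629  -5.02975812   8.        ]
saddle [array([541.12027978,  63.4436401 ,  40.        ])]
R [ 802.1 -110.8  120. ]
R [ 813.7 -258.7  120. ]
R [ 668.6 -261.3  120. ]
R [ 653.2 -120.3  120. ]
L [815.6 200.5 120. ]
L [810.5  55.  120. ]
L [659.9  59.7 120. ]
L [670.1 208.  120. ]
```

The right warmer (b) is sunk: its pad triangulates to (635,-195), 20 mm lower than the left one. The jack's origin is about (509,13) with yaw about 55°. I'll go above the jack with the jaw axis at yaw -35.

Request:
send_rows(
  moves=[
    [19,-33,5,0,0,-0.113,94],
    [19,-33,5,0,0,-0.113,94],
    [19,-33,5,0,0,-0.113,94],
    [19,-33,5,0,0,-0.113,94],
    [19,-33,5,0,0,-0.113,94],
    [19,-33,5,0,0,-0.113,94],
    [19,-33,5,0,0,-0.113,94],
    [19,-33,5,0,0,-0.113,94],
  ],
)

```text
t: 1.1
tool_pos: [0.3603, 0.2708, 0.2458]
orientation: [-90.0, -0.0, 16.8]
contact_force: [1.1, -0.8, 0.2]
opening: 0.998
```

Request:
send_rows(
  moves=[
    [19,-33,-5,0,0,-0.113,94],
    [19,-33,-5,0,0,-0.113,94],
    [19,-33,-5,0,0,-0.113,94],
    [19,-33,-5,0,0,-0.113,94],
    [19,-33,-5,0,0,-0.113,94],
    [19,-33,-5,0,0,-0.113,94],
    [17,-29,-5,0,0,-0.113,94],
    [16,-26,-5,0,0,-0.113,94],
  ],
)

```text
t: 1.9
tool_pos: [0.5075, 0.0175, 0.2053]
orientation: [-90.0, -0.0, -35.1]
contact_force: [-0.5, 0.1, 0.6]
opening: 0.999
```

```bash
python3 - <<'E'
from h import *
s=manip.read_state();print(s['t'],s['tool_pos'],s['orientation'])
im,c,T=grab('wrist');save('w1.png',im)
E
```

```text
1.9 [0.50746118 0.01746363 0.20530133] [-8.99989395e+01 -1.59069030e-02 -3.51011258e+01]
```

View pics/w1.png

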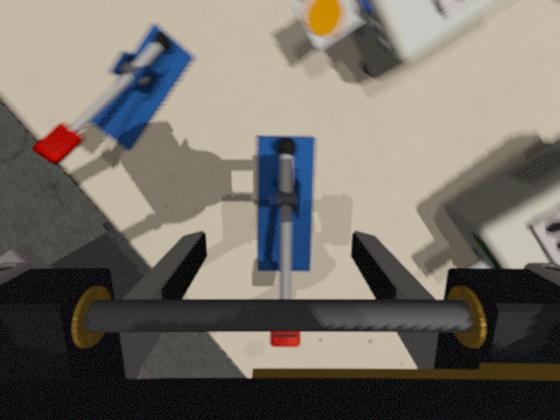

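The wrist view shows the jack aligned upright, with its saddle at (286,146), cheeks at (286,198), and base corners near (257,137), (315,137), (258,268) and (311,270).

```bash
python3 - <<'E'
from h import *
im,c,T=grab('wrist')
hsv=cv2.cvtColor(im,cv2.COLOR_RGB2HSV);m=cv2.inRange(hsv,(100,110,40),(128,255,255));m[:, :245]=0;m[:,330:]=0;m[:130]=0;m[275:]=0
for r in (150,165,220,240,260):
    x=np.flatnonzero(m[r]); print(r,x.min(),x.max(), (onz(c,T,(x.min()-.5,r),.008)*1000).round(1),(onz(c,T,(x.max()+.5,r),.008)*1000).round(1))
for u in ((257,136.5),(315,136.5),(258,270),(311,270)): print((onz(c,T,u,.008)*1000).round(1))
print('saddle',onz(c,T,(286,146),.04)*1000)
g=im[130:280,240:335];print('dark',[ (u+240) for u in np.flatnonzero(g[18].max(1)<60)])
E
```

```text
150 251 307 [508.7  74.    8. ] [567.2  32.5   8. ]
165 251 306 [497.5  58.9   8. ] [555.7  17.6   8. ]
220 253 305 [455.9  -1.3   8. ] [513.6 -42.3   8. ]
240 253 305 [439.  -24.1   8. ] [497.7 -65.9   8. ]
260 254 304 [422.6 -48.5   8. ] [480.1 -89.4   8. ]
[525.2  82.5   8. ]
[584.   40.8   8. ]
[418.7 -64.3   8. ]
[ 479.  -107.2    8. ]
saddle [548.13102899  53.96350033  40.        ]
dark [np.int64(270), np.int64(271), np.int64(272), np.int64(273), np.int64(274), np.int64(275), np.int64(276), np.int64(277), np.int64(278), np.int64(279), np.int64(280), np.int64(281), np.int64(282), np.int64(283), np.int64(284), np.int64(285), np.int64(286), np.int64(287)]
```

Request:
send_rows(
  moves=[
    [0,-2,-24,0,0,0,94],
    [0,-2,-24,0,0,0,94],
    [0,-2,-24,0,0,0,94],
    [0,-1,-24,0,0,0,94],
    [0,0,-24,0,0,0,94],
    [0,0,-20,0,0,0,94],
    [0,0,-18,0,0,0,94],
    [0,0,-14,0,0,0,94],
  ],
)

```text
t: 2.8
tool_pos: [0.5059, 0.013, 0.0326]
orientation: [-90.0, 0.1, -34.7]
contact_force: [0.2, 0.6, -0.5]
opening: 0.999
```

Request:
send_rows(
  moves=[
    [0,0,0,0,0,0,60],
    [0,0,0,0,0,0,45],
    [0,0,0,0,0,0,38],
    [0,0,0,0,0,0,30],
    [0,0,0,0,0,0,20],
    [0,0,0,0,0,0,20],
    [0,0,0,0,0,0,20],
    [0,0,0,0,0,0,20],
  ],
)

```text
t: 3.6
tool_pos: [0.5084, 0.0115, 0.0338]
orientation: [-90.0, -0.2, -34.8]
contact_force: [0.7, 1.1, -3.3]
opening: 0.36
```

Request:
send_rows(
  moves=[
    [0,0,10,0,0,0,20],
    [0,0,15,0,0,0,20],
    [-2,-20,0,0,0,-0.08,20],
    [-3,-27,0,0,0,-0.11,20],
    [-3,-27,0,0,0,-0.11,20],
    [-3,-27,0,0,0,-0.11,20],
    [-3,-27,0,0,0,-0.11,20],
    [-3,-27,0,0,0,-0.11,20],
  ],
)

```text
t: 4.4
tool_pos: [0.4881, -0.1429, 0.0579]
orientation: [-90.1, 0.2, -71.1]
contact_force: [0.6, 0.1, -6.7]
opening: 0.359
```

Request:
send_rows(
  moves=[
    [-2,-27,0,0,0,-0.11,20],
    [-1,-20,0,0,0,-0.08,20],
    [0,-10,0,0,0,-0.04,20],
    [0,-4,0,0,0,-0.02,20],
    [0,0,0,0,0,0,20],
    [0,0,0,0,0,0,20],
    [0,0,0,0,0,0,20],
    [0,0,0,0,0,0,20],
  ],
)

```text
t: 5.2
tool_pos: [0.4868, -0.203, 0.0585]
orientation: [-90.0, 0.0, -85.1]
contact_force: [-0.0, -0.3, -7.5]
opening: 0.359
```

```bash
python3 - <<'E'
from h import *
s=manip.read_state();print(s['t'],s['tool_pos'],s['orientation'],s['contact_force'],s['opening'])
im,c,T=grab('wrist');save('w2.png',im)
hsv=cv2.cvtColor(im,cv2.COLOR_RGB2HSV)
m=cv2.inRange(hsv,(8,150,120),(20,255,255));k,l,st,ce=cv2.connectedComponentsWithStats(m)
for i in range(1,k):
  if st[i,4]>100: print(ce[i],st[i],onz(c,T,ce[i],.0683)*1000)
E
```

```text
5.2 [ 0.48681401 -0.20298784  0.05851376] [-9.00094628e+01  1.57473835e-02 -8.51289817e+01] [-0.04472592 -0.30032997 -7.49839512] 0.35940855594710824
```

View pics/w2.png

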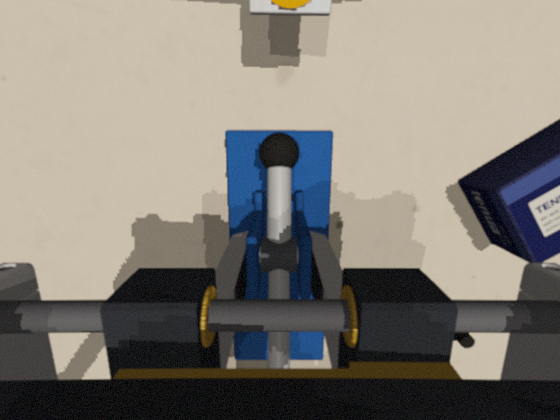

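The wrist view shows the saddle at (279,152). The bracket's front edge runs from (249,13) to (330,13) and is parallel to the jack.

```bash
python3 - <<'E'
from h import *
im,c,T=grab('wrist')
for r in (5,8): 
    g=im[r].min(1).astype(int); x=np.flatnonzero(g[200:380]>175)+200; print(r,x.min() if len(x) else 0,x.max() if len(x) else 0)
for cc in (256,270,290,310,325):
    g=im[:40,cc].min(1).astype(int); print(cc,g[:26].tolist())
hsv=cv2.cvtColor(im,cv2.COLOR_RGB2HSV)
m=cv2.inRange(hsv,(8,150,120),(20,255,255))[:20]
for r in range(0,12,3):
    x=np.flatnonzero(m[r]); print('or',r,x.min() if len(x) else '',x.max() if len(x) else '')
d=(im.max(2)<50).astype(np.uint8);d[:125]=0;d[172:]=0;d[:, :255]=0;d[:,305:]=0
k,l,st,ce=cv2.connectedComponentsWithStats(d);print([(ce[i],st[i].tolist()) for i in range(1,k) if st[i,4]>100])
for z in (.060,.064,.068):
  print(z,[(onz(c,T,u,z)*1000).round(1).tolist() for u in ((249,13),(330,13))])
print('sad',onz(c,T,(279,152),.0607)*1000)
E
```

```text
5 202 334
8 204 345
256 [196, 196, 197, 198, 197, 196, 198, 198, 197, 200, 194, 176, 133, 82, 69, 98, 105, 106, 106, 104, 111, 109, 109, 112, 105, 108]
270 [99, 128, 145, 150, 166, 193, 199, 197, 196, 198, 196, 181, 145, 90, 63, 70, 80, 80, 78, 81, 85, 75, 82, 80, 81, 83]
290 [0, 0, 7, 17, 16, 4, 0, 19, 46, 84, 128, 180, 161, 112, 70, 70, 75, 86, 77, 82, 81, 80, 84, 80, 79, 81]
310 [137, 172, 188, 195, 196, 197, 198, 199, 196, 200, 199, 198, 171, 125, 70, 93, 142, 150, 154, 154, 151, 151, 149, 155, 152, 153]
325 [200, 201, 202, 202, 200, 202, 202, 201, 201, 202, 203, 198, 176, 137, 82, 88, 141, 153, 152, 152, 154, 152, 151, 154, 151, 152]
or 0  
or 3 274 304
or 6 280 299
or 9  
[(array([278.47834275, 150.57062147]), [259, 133, 39, 35, 1062])]
0.06 [[615.9, -175.2, 60.0], [619.6, -218.2, 60.0]]
0.064 [[614.6, -175.7, 64.0], [618.2, -217.7, 64.0]]
0.068 [[613.3, -176.1, 68.0], [616.7, -217.2, 68.0]]
sad [ 544.83166387 -197.37296569   60.7       ]
```

Request:
send_rows(
  moves=[
    [0,0,-10,0,0,0,20],
    [0,0,-9,0,0,0,20],
    [15,0.4,0,0,0,0,20],
    [18,0.5,0,0,0,0,20],
    [18,0.5,0,0,0,0,20],
    [18,0.4,0,0,0,0,20],
    [14,0.3,0,0,0,0,20],
    [7,0.1,0,0,0,0,20],
  ],
)

```text
t: 6.1
tool_pos: [0.5796, -0.2018, 0.0391]
orientation: [-89.9, -0.0, -85.2]
contact_force: [0.4, -0.3, -6.8]
opening: 0.358
```

Request:
send_rows(
  moves=[
    [0,0,0,0,0,0,20],
    [0,0,0,0,0,0,20],
    [0,0,-1,0,0,0,20],
    [0,0,-1,0,0,0,20],
    [0,0,-1,0,0,0,20],
    [0,0,-1,0,0,0,20],
    [0,0,0,0,0,0,20],
    [0,0,0,0,0,0,20],
  ],
)

```text
t: 6.9
tool_pos: [0.5768, -0.2017, 0.0355]
orientation: [-90.0, -0.0, -85.2]
contact_force: [0.3, -1.0, -7.1]
opening: 0.362
```

```bash
python3 - <<'E'
from h import *
s=manip.read_state();print(s['t'],s['tool_pos'],s['orientation'],s['contact_force'],s['opening'])
im,c,T=grab('wrist');a,ct,Tt=grab('scene')
b=cv2.resize(a[170:320,250:450],(560,420),interpolation=cv2.INTER_CUBIC)
save('w3.png',cv2.resize(np.hstack([im,b]),(800,300)))
hsv=cv2.cvtColor(im,cv2.COLOR_RGB2HSV)
m=cv2.inRange(hsv,(8,150,120),(20,255,255));k,l,st,ce=cv2.connectedComponentsWithStats(m)
for i in range(1,k):
  if st[i,4]>100: print(ce[i],st[i],onz(c,T,ce[i],.0693)*1000)
E
```

```text
6.9 [ 0.57677155 -0.20166992  0.03550099] [-9.00007957e+01 -4.26820042e-03 -8.52037995e+01] [ 0.34530515 -0.98802244 -7.12494226] 0.36171006371973036
[277.40905372 156.50068176] [ 244  123   68   69 3667] [ 634.62091199 -195.17688133   69.3       ]
```

View pics/w3.png

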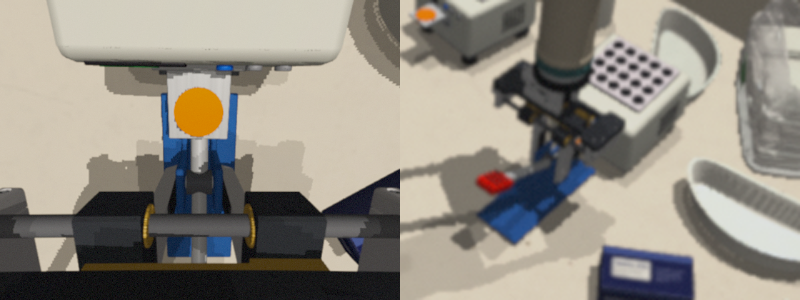

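The pad is at (634.6,-195.2) and the saddle should be about (635,-196), so it is centred to 1 mm or so. Setting it down the last bit.

Request:
send_rows(
  moves=[
    [0,0,-1,0,0,0,20],
    [0,0,-1,0,0,0,20],
    [0,0,0,0,0,0,20],
    [0,0,0,0,0,0,20],
    [0,0,0,0,0,0,20],
    [0,0,0,0,0,0,20],
    [0,0,0,0,0,0,20],
    [0,0,0,0,0,0,20],
  ],
)

```text
t: 7.8
tool_pos: [0.5771, -0.2017, 0.0338]
orientation: [-90.0, -0.0, -85.2]
contact_force: [0.6, 0.7, -1.8]
opening: 0.357
```

Request:
send_rows(
  moves=[
    [0,0,-0.5,0,0,0,20],
    [0,0,0,0,0,0,34],
    [0,0,0,0,0,0,38],
    [0,0,0,0,0,0,45],
    [0,0,0,0,0,0,60],
    [0,0,0,0,0,0,70],
    [0,0,0,0,0,0,70],
    [0,0,0,0,0,0,70],
  ],
)

```text
t: 8.6
tool_pos: [0.5768, -0.2016, 0.0329]
orientation: [-90.0, -0.0, -85.2]
contact_force: [-0.1, 0.3, -1.7]
opening: 0.744
```

Request:
send_rows(
  moves=[
    [0,0,10,0,0,0,70],
    [0,0,20,0,0,0,70],
    [0,0,25,0,0,0,70],
    [0,0,25,0,0,0,70],
    [0,0,25,0,0,0,70],
    [0,0,20,0,0,0,70],
    [-20,-2,10,0,0,0,70],
    [-20,-2,0,0,0,0,50],
  ],
)

```text
t: 9.4
tool_pos: [0.5379, -0.2063, 0.1707]
orientation: [-89.8, -0.2, -85.2]
contact_force: [-0.9, -0.1, -0.4]
opening: 0.688
```

Request:
send_rows(
  moves=[
    [-25,-2,5,0,0,0,30],
    [-25,-2,5,0,0,0,10],
    [-25,-2,0,0,0,0,0],
    [-15,-1,0,0,0,0,0],
    [0,0,0,0,0,0,0],
    [0,0,0,0,0,0,0],
    [0,0,0,0,0,0,0],
    [0,0,0,0,0,0,0],
  ],
)

```text
t: 10.2
tool_pos: [0.4478, -0.2127, 0.1778]
orientation: [-90.0, -0.0, -85.2]
contact_force: [0.3, 0.2, -0.6]
opening: 0.02
```

```bash
python3 - <<'E'
from h import *
s=manip.read_state();print(s['t'],s['tool_pos'],s['orientation'],s['contact_force'],s['opening'])
im,c,T=grab('wrist');save('w4.png',im)
hsv=cv2.cvtColor(im,cv2.COLOR_RGB2HSV)
for nm,lo,hi,z in (('or',(8,150,120),(20,255,255),.0693),('red',(0,150,70),(6,255,255),.117)):
  m=cv2.inRange(hsv,lo,hi);k,l,st,ce=cv2.connectedComponentsWithStats(m)
  for i in range(1,k):
    if st[i,4]>60: print(nm,ce[i],st[i],onz(c,T,ce[i],z)*1000)
t,ct,Tt=grab('top');hsv=cv2.cvtColor(t,cv2.COLOR_RGB2HSV)
E
```

```text
10.2 [ 0.44779952 -0.21272545  0.17782497] [-8.99863743e+01 -8.13879599e-04 -8.51663322e+01] [ 0.33772943  0.19641852 -0.64096206] 0.02016034745844215
red [278.08751609 205.07593308] [ 260  180   37   53 1554] [ 457.6420989 -210.4140247  117.       ]
```

View pics/w4.png

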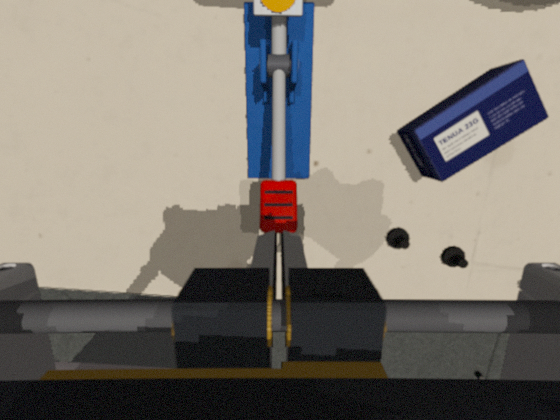

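Jack standing clear of the gripper, red paddle at (278,205), which gives (457.6,-210.4) against the predicted (458,-211). Pressing along the lever's arc.

Request:
send_rows(
  moves=[
    [3.3,0.5,-18,0,0,0,0],
    [3.3,0.5,-18,0,0,0,0],
    [3.4,0.6,-18,0,0,0,0],
    [-1.5,-0.1,-4,0,0,0,0],
    [-3,-0.3,-8,0,0,0,0],
    [-2.5,-0.2,-8,0,0,0,0],
    [-3,-0.3,-8,0,0,0,0],
    [-2,-0.2,-8,0,0,0,0],
  ],
)

```text
t: 11.1
tool_pos: [0.4449, -0.2122, 0.0879]
orientation: [-89.9, -0.0, -85.2]
contact_force: [1.4, 1.6, 4.6]
opening: 0.005
```

Request:
send_rows(
  moves=[
    [-1,-0.1,-7,0,0,0,0],
    [-1,-0.1,-7,0,0,0,0],
    [-0.7,0,-7,0,0,0,0],
    [-0.5,0,-7,0,0,0,0],
    [0,0,-7,0,0,0,0],
    [0,0,-7,0,0,0,0],
    [0.5,0,-5,0,0,0,0],
    [0.5,0,-3,0,0,0,0],
  ],
)

```text
t: 11.9
tool_pos: [0.442, -0.2124, 0.0379]
orientation: [-90.1, -0.0, -85.2]
contact_force: [-1.8, 0.8, 6.2]
opening: 0.01
```

Request:
send_rows(
  moves=[
    [0,0,-1,0,0,0,0],
    [0,0,-1,0,0,0,0],
    [0,0,-1,0,0,0,0],
    [0,0,-1,0,0,0,0],
    [0,0,0,0,0,0,0],
    [0,0,0,0,0,0,0],
    [0,0,0,0,0,0,0],
    [0,0,0,0,0,0,0],
  ],
)

```text
t: 12.7
tool_pos: [0.4423, -0.2125, 0.0353]
orientation: [-90.0, -0.0, -85.2]
contact_force: [-3.1, 3.0, 13.5]
opening: 0.003
```

```bash
python3 - <<'E'
from h import *
s=manip.read_state();print(s['t'],s['tool_pos'],s['orientation'],s['contact_force'],s['opening'])
D={n:grab(n) for n in ('scene','top')}
for n,(im,c,T) in D.items():
  save(n+'p1.png',im)
  hsv=cv2.cvtColor(im,cv2.COLOR_RGB2HSV)
  m=cv2.inRange(hsv,(8,150,140),(20,255,255));k,l,st,ce=cv2.connectedComponentsWithStats(m)
  print(n,[(ce[i].round(1),st[i,4]) for i in range(1,k) if st[i,4]>15 and ce[i][0]<420])
E
```

```text
12.7 [ 0.44233143 -0.21245839  0.0352739 ] [-8.99993094e+01 -3.71982431e-02 -8.51844882e+01] [-3.10584229  3.02448327 13.4854093 ] 0.0025632332172398106
scene [(array([262.3, 176.9]), np.int32(38)), (array([338.9, 230.1]), np.int32(61))]
top [(array([228.1, 188.5]), np.int32(49)), (array([320., 187.]), np.int32(37))]
```

It reached the stop at z 35.3 with 13.5 N, and pad b rose. Now letting it come all the way back up.

Request:
send_rows(
  moves=[
    [0,0,5,0,0,0,0],
    [-0.5,0,7,0,0,0,0],
    [-0.5,0,7,0,0,0,0],
    [0,0,7,0,0,0,0],
    [0.5,0,7,0,0,0,0],
    [0.7,0,7,0,0,0,0],
    [1,0.1,7,0,0,0,0],
    [1,0.1,8,0,0,0,0],
  ],
)

```text
t: 13.6
tool_pos: [0.4454, -0.2121, 0.0897]
orientation: [-89.9, -0.0, -85.2]
contact_force: [-0.8, 0.2, 4.3]
opening: 0.003
```

Request:
send_rows(
  moves=[
    [2,0.2,8,0,0,0,0],
    [3,0.3,8,0,0,0,0],
    [2.5,0.2,8,0,0,0,0],
    [3,0.3,8,0,0,0,0],
    [1.5,0.1,8,0,0,0,0],
    [0,0,20,0,0,0,0],
    [0,0,25,0,0,0,0],
    [0,0,0,0,0,0,0],
  ],
)

```text
t: 14.4
tool_pos: [0.4587, -0.2122, 0.177]
orientation: [-89.7, -0.2, -85.2]
contact_force: [0.4, 0.3, 0.8]
opening: 0.003
```

```bash
python3 - <<'E'
from h import *
s=manip.read_state();print(s['t'],s['tool_pos'],s['contact_force'],s['opening'])
im,c,T=grab('wrist');save('w5.png',im)
hsv=cv2.cvtColor(im,cv2.COLOR_RGB2HSV)
for nm,lo,hi,z in (('or',(8,150,120),(20,255,255),.0693),('red',(0,150,70),(6,255,255),.117)):
  m=cv2.inRange(hsv,lo,hi);k,l,st,ce=cv2.connectedComponentsWithStats(m)
  for i in range(1,k):
    if st[i,4]>60: print(nm,ce[i],st[i],onz(c,T,ce[i],z)*1000)
m=cv2.inRange(hsv,(100,110,40),(128,255,255));m[:, :230]=0;m[:,330:]=0
for n,f in (('w4.png',1),('w5.png',1)):
  h=cv2.cvtColor(cv2.imread('pics/'+n),cv2.COLOR_BGR2HSV);m=cv2.inRange(h,(100,110,40),(128,255,255));m[:, :230]=0;m[:,330:]=0
  print(n,[(r,np.flatnonzero(m[r]).min(),np.flatnonzero(m[r]).max()) for r in (100,120,150,165)], 'rear row',np.flatnonzero(m[:,255]).max())
D={n:grab(n) for n in ('scene','top')}
for n,(im,c,T) in D.items():
  hsv=cv2.cvtColor(im,cv2.COLOR_RGB2HSV)
  m=cv2.inRange(hsv,(8,150,140),(20,255,255));k,l,st,ce=cv2.connectedComponentsWithStats(m)
  print(n,[(ce[i].round(1),st[i,4]) for i in range(1,k) if st[i,4]>15 and ce[i][0]<420])
E
```

```text
14.4 [ 0.45868636 -0.21222943  0.17700127] [0.41985164 0.28039686 0.82157049] 0.0032079343731836046
red [277.3664825  210.87016575] [ 259  193   37   42 1086] [ 463.93412135 -209.93864158  117.        ]
w4.png [(100, np.int64(247), np.int64(310)), (120, np.int64(247), np.int64(309)), (150, np.int64(248), np.int64(308)), (165, np.int64(249), np.int64(308))] rear row 176
w5.png [(100, np.int64(245), np.int64(309)), (120, np.int64(246), np.int64(308)), (150, np.int64(247), np.int64(307)), (165, np.int64(247), np.int64(307))] rear row 186
scene [(array([262.3, 176.9]), np.int32(38)), (array([337.2, 236.6]), np.int32(70))]
top [(array([228.1, 188.5]), np.int32(49)), (array([319.8, 189. ]), np.int32(41))]
```

Pad b is back at its sunk position (scene row 236.6), the handle is up, and the jack is unmoved to about 1 mm. Second press.

Request:
send_rows(
  moves=[
    [-0.3,0.3,-18,0,0,0,0],
    [-0.3,0.3,-18,0,0,0,0],
    [-0.4,0.4,-17,0,0,0,0],
    [-1.5,-0.1,-4,0,0,0,0],
    [-3,-0.3,-8,0,0,0,0],
    [-2.5,-0.2,-8,0,0,0,0],
    [-3,-0.3,-8,0,0,0,0],
    [-2,-0.2,-8,0,0,0,0],
  ],
)

```text
t: 15.35
tool_pos: [0.444, -0.2111, 0.0849]
orientation: [-89.9, -0.0, -85.2]
contact_force: [0.2, 2.8, 4.9]
opening: 0.004
```

Request:
send_rows(
  moves=[
    [-1,-0.1,-7,0,0,0,0],
    [-1,-0.1,-7,0,0,0,0],
    [-0.7,0,-7,0,0,0,0],
    [-0.5,0,-7,0,0,0,0],
    [0,0,-7,0,0,0,0],
    [0,0,-7,0,0,0,0],
    [0.5,0,-5,0,0,0,0],
    [0.5,0,-3,0,0,0,0],
  ],
)

```text
t: 16.15
tool_pos: [0.442, -0.2112, 0.0352]
orientation: [-90.0, -0.0, -85.2]
contact_force: [-2.0, 2.9, 14.7]
opening: 0.006
```

Request:
send_rows(
  moves=[
    [0,0,-1,0,0,0,0],
    [0,0,-1,0,0,0,0],
    [0,0,-1,0,0,0,0],
    [0,0,-1,0,0,0,0],
    [0,0,-0.5,0,0,0,0],
    [0,0,0,0,0,0,0],
    [0,0,0,0,0,0,0],
    [0,0,0,0,0,0,0],
  ],
)

```text
t: 16.95
tool_pos: [0.4423, -0.2113, 0.0337]
orientation: [-89.9, -0.1, -85.2]
contact_force: [-4.2, 6.4, 28.3]
opening: 0.006
```

```bash
python3 - <<'E'
from h import *
s=manip.read_state();print(s['t'],s['tool_pos'],s['contact_force'],s['opening'])
D={n:grab(n) for n in ('scene','top')};P={}
for n,(im,c,T) in D.items():
  hsv=cv2.cvtColor(im,cv2.COLOR_RGB2HSV)
  m=cv2.inRange(hsv,(8,150,140),(20,255,255));k,l,st,ce=cv2.connectedComponentsWithStats(m)
  P[n]=[ce[i] for i in range(1,k) if st[i,4]>15 and ce[i][0]<420];print(n,P[n])
for i in (0,1):
  A=[];b=[]
  for n in D:
    o,v=ray(D[n][1],D[n][2],P[n][i]);Q=np.eye(3)-np.outer(v,v);A.append(Q);b.append(Q@o)
  print(np.linalg.lstsq(np.vstack(A),np.hstack(b),rcond=None)[0]*1000)
save('end.png',cv2.resize(np.hstack([D['scene'][0][120:370,150:480],cv2.resize(D['top'][0][100:290,120:420],(395,250))]),(800,276)))
E
```

```text
16.95 [ 0.44228883 -0.21128855  0.0337231 ] [-4.20975243  6.38328961 28.28471978] 0.0055534743524496
scene [array([262.28947368, 176.94736842]), array([338.93333333, 230.03333333])]
top [array([228.12244898, 188.46938776]), array([319.89189189, 186.86486486])]
[635.69651762 139.13613787  88.05088111]
[ 639.18119366 -193.61275915   91.35002707]
```

View pics/end.png

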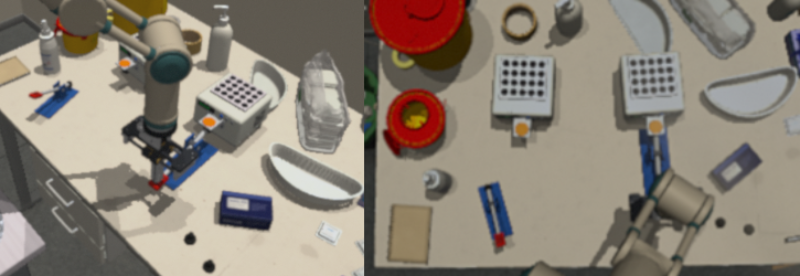

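The pad is up at 91 mm (level is about 88, stop about 91–92) and the bystanders look undisturbed. The push is higher than needed, so I'll ease it by 1 mm while staying on the stop.

Request:
send_rows(
  moves=[
    [0,0,0.5,0,0,0,0],
    [0,0,0.5,0,0,0,0],
    [0,0,0,0,0,0,0],
    [0,0,0,0,0,0,0],
    [0,0,0,0,0,0,0],
    [0,0,0,0,0,0,0],
    [0,0,0,0,0,0,0],
    [0,0,0,0,0,0,0],
  ],
)

```text
t: 17.85
tool_pos: [0.4422, -0.2113, 0.0341]
orientation: [-89.9, -0.1, -85.2]
contact_force: [-3.5, 5.1, 23.9]
opening: 0.004
```

```bash
python3 - <<'E'
from h import *
s=manip.read_state();print(s['t'],s['tool_pos'],s['contact_force'])
im,c,T=grab('scene');a=cv2.cvtColor(im,cv2.COLOR_RGB2HSV);m=cv2.inRange(a,(8,150,140),(20,255,255));k,l,st,ce=cv2.connectedComponentsWithStats(m)
print([ce[i].round(1) for i in range(1,k) if st[i,4]>15 and ce[i][0]<420])
o=cv2.imread('pics/scene0.png')[:,:,::-1]
for nm,(y0,y1,x0,x1) in dict(box=(288,330,345,402),feet=(322,370,312,350),spray=(135,190,180,208)).items(): print(nm,np.abs(im[y0:y1,x0:x1].astype(int)-o[y0:y1,x0:x1]).mean().round(2))
if s['contact_force'][2]>9: manip.sign_off();print('signed off')
E
```

```text
17.85 [ 0.44220252 -0.21126607  0.03413133] [-3.51349683  5.06911842 23.89666829]
[array([262.3, 176.9]), array([338.9, 230. ])]
box 8.51
feet 12.8
spray 10.26
the job is handed in; nothing more can be done
signed off
```

```bash
python3 - <<'E'
import cv2,numpy as np
a=cv2.imread('pics/scene0.png',0).astype(np.float32)
b=cv2.imread('pics/scenep1.png',0).astype(np.float32)
for n,(y0,y1,x0,x1) in dict(box=(288,330,345,402),feet=(322,370,312,350),spray=(135,190,180,208),bare=(300,340,420,460)).items():
    print(n,np.round(cv2.phaseCorrelate(a[y0:y1,x0:x1],b[y0:y1,x0:x1]),2) if 0 else cv2.phaseCorrelate(a[y0:y1,x0:x1].copy(),b[y0:y1,x0:x1].copy()))
E
```

```text
box ((-0.017577499311709488, 0.5197938108791291), 1.017020591629876)
feet ((-0.3071235133739698, 0.031372114116994254), 0.919494769970576)
spray ((0.03230997422425297, 0.02127592678250423), 1.00020735098256)
bare ((0.051870047871585, 0.020053172375931183), 1.0069768774509429)
```

I handed the job in with the sunk warmer's front up on the jack and the handle still held down at its stop. No verdict is reported.

**What I did:** The sunk warmer is the right-hand one, whose pad was 20 mm lower than the other's and whose front feet were missing. I stood the larger blue jack in front of it, with the saddle about 1 mm from under the pad's centre and the handle pointing away, and let go of it. I pressed the handle to its stop and let it come fully up, and the pad went back to its sunk position. Then I pressed it to the stop again.

**Last checks:**
- **Handle:** it was at 34 mm above the desk with about 24 N on it. I had eased this from 28 N.
- **Lifted warmer:** its pad was up 23 mm from sunk.
- **Level warmer:** its pad had not moved in the images.
- **Time:** 17.9 s.

**Checks that were less clear:**
- **Things standing round about:** a plain image difference against the first picture came out non-zero around the needle box, the feet and the spray bottle. Matching the first-press picture against the first gave no shift for the bottle and 0.5 pixel or less for the box and feet. I take these as shadow or image noise, but I did not run that match on the final picture.
- **Lift height:** the lifted pad measured about 3 mm above the level one, where 4 mm was expected from the given saddle height.

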